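Rock test and cull of a warped compressor bracket

TASK

Three compressor mounting brackets stand on the dark blue-grey inspection plate, and one of them is warped: one of its corners stands up off the plate. Press that corner down until its foot meets the plate, so that the bracket is seen to rock, and hold it there for a moment; then pick that bracket up by its black block and put it in the red scrap tray, standing on its feet. Leave the two sound brackets where they are.

Things in the scene. Friction and masses are not known exactly. Their poses are not given: they have to be found in the camera images.
- warped_mid (a point): Warped bracket: X-shaped steel web, 114 x 88 mm, 0.28 kg, four round ears on round yellow feet at x = +-45, y = +-32 mm, black upright block 36 x 36 x 40 mm in the middle to grip. This point: the block's centre, z up, block sides square to x and y; 36 mm above the undersides of the feet, 20 mm above the web's top. Ear at x = +45, y = +32 is bent up, its foot 13 mm off the plate. Any yaw.
- warped_corner (a point): Centre of the top of the bent-up ear (24 mm across) of the warped bracket, 55 mm from the block's axis, 29 mm above the dark plate at rest, 27 mm below the block's top. Pressed straight down it sinks 13 mm, the bracket turning about the two neighbouring feet and sliding up to 10 mm; this takes 1 to 2 N until its foot meets the plate. Let go, it rises again.
- sound_a_mid (a point): A sound bracket, of the same form and size as the warped one but with all four feet on the dark blue-grey inspection plate (180 x 470 mm, its top 30 mm above the bench). This point is the centre of its black block, 36 mm above the undersides of the feet.
- sound_b_mid (a point): The other sound bracket, the same in looks and size. This point is the centre of its black block, 36 mm above the undersides of the feet.
- tray_floor (a point): Red open scrap tray, fixed to the bench, 200 x 200 mm outside, 30 mm high, walls 4 mm thick. This point is the centre of its inner floor, 4 mm above the bench; x and y run along its sides, z up.
Mind the look-alikes: they are no part of the job. What is shaped like the part that bears warped_mid but purple or turquoise is not meant.

How it is judged (in metres and radians):
On the way:
1. the raised corner is pressed down on the inspection plate (its ear at least 7 mm lower than at rest) for 0.2 s, the bracket staying within 30 mm of its place (height (world z) of warped_corner between 0.036 and 0.052 m and distance of warped_mid from where it was at the start of the episode below 0.03 m), for 0.2 s.
At the end, for the whole second after the job is handed in: the warped bracket stands at rest on its feet on the scrap tray's floor (its block's centre within 70 mm of the tray's middle along each side and 25 to 45 mm above the floor, upright within 0.3 rad), and both sound brackets are within 20 mm of where they stood (x of warped_mid in the frame of tray_floor between -0.07 and 0.07 m and y of warped_mid in the frame of tray_floor between -0.07 and 0.07 m and z of warped_mid in the frame of tray_floor between 0.025 and 0.045 m and angle between warped_mid's own z axis and vertical below 0.3 rad and linear speed of warped below 0.03 m/s and distance of each of sound_a_mid, sound_b_mid from where it was at the start of the episode below 0.02 m); the robot touches nothing.
It fails at once if a sound bracket is shifted or lifted by more than 20 mm (distance of any of sound_a_mid, sound_b_mid from where it was at the start of the episode above 0.02 m).
It also fails if it takes over 48 s, if anything falls off the work surface, if the arm or the gripper's body presses on something with over 40 N, if the wrist force passes 120 N, or if a joint passes its speed limit or range.

ROBOT

A 6-joint arm with a two-finger parallel gripper is mounted at the origin on the work surface. World frame = base frame: x ahead of the robot, y to its left, z up, the work surface at z = 0. Lengths are in mm, angles in degrees, forces in N, time in s.
With the tool pointing down it reaches from about 350 to 850 mm from the base axis. Payload 8.1 kg.
Tool frame: the origin (TCP) lies midway between the tips of the shut fingers; the grasp point (between the pads) lies 19 mm behind it; z points along the fingers, y is the line along which they close (so a half turn about z gives the same grasp; the last joint's range is limited). The gripper opens to 85 mm and grips with 20 to 120 N. Pads are 22 mm wide; open, the fingers measure 114 mm over their backs; the gripper's body (76 mm by 85 mm) begins 54 mm behind the grasp point. The pads swing forward as they close: fully open they stand 13 mm farther back than shut.
Start: joints at [60.424, 7.471, 85.268, -0, 87.261, -4.893], TCP at [250.539, 545.193, 231.292] pointing down, gripper open.
Joint ranges: [-169.43, 169.43], [-51.17, 129.36], [1.28, 143.12], [-76.62, 256.62], [0, 156.53], [-152.29, 152.29]. Speed limits (degrees/s): [136.94, 136.94, 159.86, 180, 180, 180].

INTERFACE

Orientations are given as [roll, pitch, yaw] about the fixed x, y, z axes, in that order (R = Rz(yaw) Ry(pitch) Rx(roll)).
In Python, from bench import r gives the robot as it stands.
- The arm moves only by the tool send_rows, never from a script. Its argument "increments" is a list of rows, each a list of 6 numbers: the shift along the tool's x, y, z in mm, then the turn, a rotation vector about the tool's x, y, z in rad. A call has 1 to 5 rows; each row shifts and turns the commanded pose from where the row before left it, along the tool's axes as they then stand; what a row does not reach is not made up. A row lasts 1/8 s, in which the tool goes at most 62.5 mm and 10.7 degrees, less where a joint would pass 70% of its speed; a pose out of reach is approached as far as the arm can. A call is refused whole if a number of a shift passes 62.5 or a number of a turn 0.188, either way. A call with a gripper value outside its range is refused whole. "grip" is the closure, from -1 (fully open) to 1 (shut), set as the call begins (left out, the last holds). The fingers move at their own pace and stop on an object; "grip_force" is the grip in N (left out, the last holds). Time passes only in rows, so rows that do not move let the fingers close. It gives the time, the measured TCP pose, the force, the opening and the grip force at its end, in the units of the state.
- r.sense(): the state, without advancing time (a new reading comes with each control period).
- r.snapshot(name): name is "scene" or "top"; returns a dict with "img" (384x512x3 uint8, blue, green, red), "z_map" (384x512 float32, mm along the optical axis (not along the pixel's ray), 0 where there is no reading), "fx", "fy", "cx", "cy" (pixels), "view" (4x4, takes a point from world to camera coordinates). Camera axes: x right, y down, z forward; pixel columns grow to the right and rows downward; lengths in mm; the calibration is good to about 2 mm. A picture is of the moment at which its call begins.
- r.hand_in(): hands the job in; it is judged then, once.
The state is a dict: "time": time; "joint_pos": joint angles; "qd": joint speeds; "joint_efforts": joint torques, N m; "tool_pos": TCP position; "tcp_rot": TCP orientation; "ft_force": force on the tool from outside, world axes, zero at the start; "wrist_torque": the same for the moment, N m; "finger_gap": finger opening in mm; "grip_force": force on a finger pad.
Only numpy, scipy, OpenCV 4.12 (cv2) and the standard library are available. Lean on these libraries where they do the work, as an engineer would, in place of code of your own. Each camera call takes 0.05 s, during which the arm holds its last target. There are 200 camera calls.

## Working session

There is one attempt and no reset: what is moved stays moved. The work goes in short steps, Python scripts to look and compute and a tool call to move; the robot and the scene stay as the last step left them, time stands still between calls to the robot, and variables do not carry over. Pictures are saved under pics/ and viewed, at most 10 in all, crops included, and the job is handed in when it is done.

Besides the shell and the picture viewer there is one more tool, called as name(argument=value, ...) on one line, values as JSON. send_rows: Moves the arm, as the interface text tells. Its arguments: {"type":"object","properties":{"increments":{"type":"array"},"grip":{"type":"number"},"grip_force":{"type":"number"}},"required":["increments"]}

```bash
mkdir -p pics; ls; python3 - <<'E'
from bench import r
import cv2,numpy as np
s=r.sense();print(s)
for n in("scene","top"):
    d=r.snapshot(n);cv2.imwrite(f"pics/{n}0.png",d["img"]);np.savez(f"/tmp/{n}0.npz",**d)
    print(n,d["fx"],d["cx"],d["cy"],np.round(d["view"],3).tolist())
E
```

```text
pics
{'time': 0.0, 'joint_pos': array([ 6.04242043e+01,  7.51479340e+00,  8.53274908e+01,  1.73376463e-03,
        8.72621126e+01, -4.89280648e+00]), 'qd': array([-0.01083753, -0.03508732,  0.04176167, -0.04029435,  0.0859104 ,
       -0.03349235]), 'joint_efforts': array([-7.68500850e-04, -5.69421458e+01, -5.00535750e+01, -6.26857600e-04,
        1.52245606e-02, -9.17408272e-06]), 'tool_pos': array([250.25966319, 544.72573121, 230.26485604]), 'tcp_rot': array([-1.79896131e+02, -1.06295117e-02,  1.55316917e+02]), 'ft_force': array([-0.12174793, -0.14285357, -0.84093452]), 'wrist_torque': array([ 0.03401872,  0.02079618, -0.00665927]), 'grip_force': 0.0, 'finger_gap': 85.48905076864578}
scene 385.28662736657145 252.64718203526945 199.0351267799163 [[-0.48, 0.877, -0.025, 332.495], [0.497, 0.249, -0.831, -257.555], [-0.723, -0.411, -0.556, 1580.059], [0.0, 0.0, 0.0, 1.0]]
top 367.7941058693344 253.53958354631476 192.60803090805143 [[0.005, -1.0, -0.002, -30.571], [-0.995, -0.005, -0.099, 636.821], [0.099, 0.003, -0.995, 1058.098], [0.0, 0.0, 0.0, 1.0]]
```

View pics/top0.png

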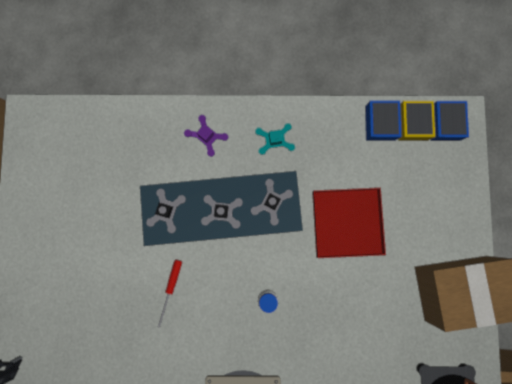

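View pics/scene0.png

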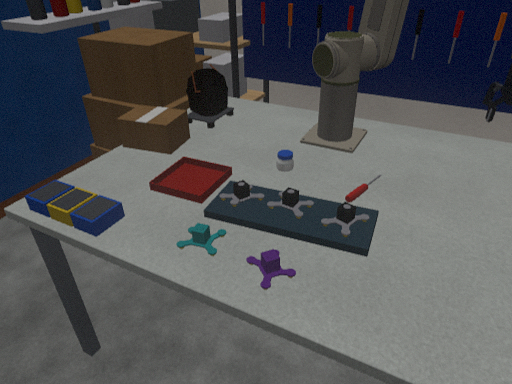

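The top view shows the brackets at (164,211), (221,211) and (273,201), and the tray at (349,222). The purple and turquoise decoys lie above the plate. Next I'll measure heights.

```bash
cat > h.py <<'E'
import numpy as np,cv2
def cloud(d):
    v,u=np.mgrid[0:384,0:512];z=d["z_map"].astype(float)
    p=np.stack([(u-d["cx"])/d["fx"]*z,(v-d["cy"])/d["fy"]*z,z],-1)
    V=np.asarray(d["view"]);return (p-V[:3,3])@V[:3,:3]
def ray(d,u,v,h):
    V=np.asarray(d["view"]);R=V[:3,:3];c=-R.T@V[:3,3]
    w=R.T@np.array([(u-d["cx"])/d["fx"],(v-d["cy"])/d["fy"],1]);return c+w*(h-c[2])/w[2]
E
python3 - <<'E'
from h import *
t=np.load("/tmp/top0.npz");s=np.load("/tmp/scene0.npz")
P=cloud(t)
c=t["img"][160:255,130:315];cz=P[160:255,130:315,2]
hm=cv2.applyColorMap(np.clip((cz-20)*255/80,0,255).astype(np.uint8),cv2.COLORMAP_JET)
k=lambda i:cv2.resize(i,None,fx=4,fy=4,interpolation=cv2.INTER_CUBIC)
cs=cv2.resize(s["img"][165:250,200:385],(740,340),interpolation=cv2.INTER_CUBIC)
cv2.imwrite("pics/a.png",np.vstack([k(c)[40:360][:300],k(hm)[40:340]]))
cv2.imwrite("pics/b.png",cs)
print(P[226,150],P[222,349],P[211,164],P[211,221],P[201,273])
E
```

```text
[536.98329624 277.43304863  27.1908593 ] [ 552.08571339 -315.70090848    3.06994844] [578.56764013 222.80490684  86.48869285] [579.30260249  63.10503345  87.02226037] [607.88364819 -82.27655692  89.08046738]
```

View pics/a.png

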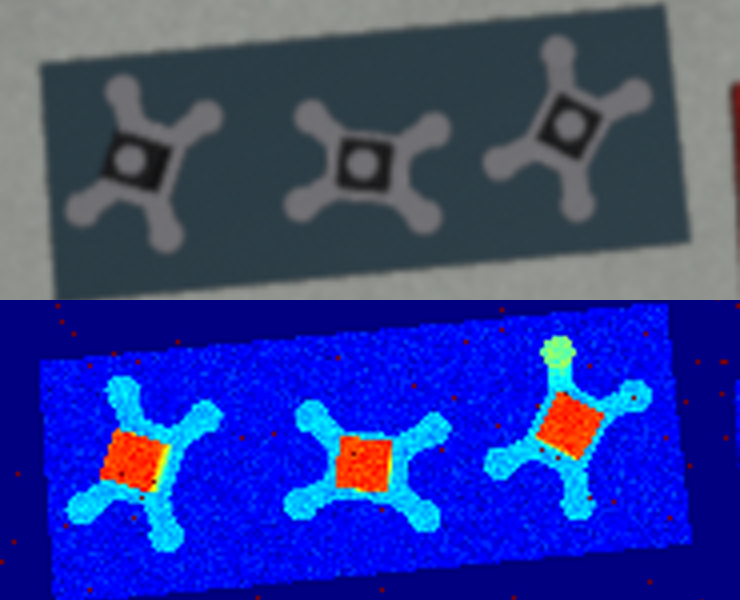

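View pics/b.png

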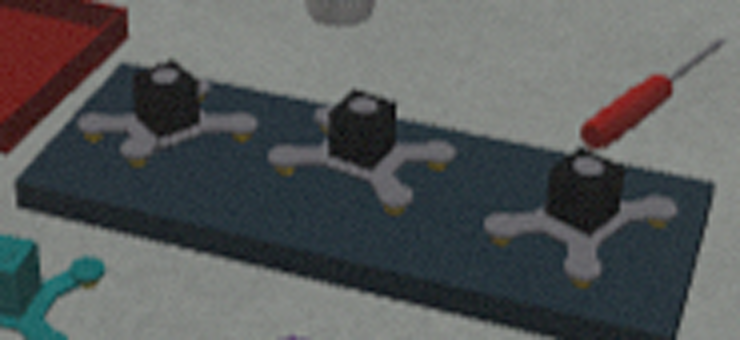

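The right-hand bracket in the top view is the warped one. Its raised ear is at about (269,182), and the height map shows it clearly higher than the others. The scene view agrees. Now I'll work out exact positions.

```bash
python3 - <<'E'
from h import *
from bench import r
t=np.load("/tmp/top0.npz");P=cloud(t)
v,u=np.mgrid[0:384,0:512]
def cen(m,h):return ray(t,u[m].mean(),v[m].mean(),h)
win=(u>250)&(u<298)&(v>170)&(v<225)
b=win&(P[...,2]>78)&(P[...,2]<96); mid=cen(b,86)
print("block",mid,P[b][:,2].mean(),b.sum())
rect=cv2.minAreaRect(P[b][:,:2].astype(np.float32));print(rect)
e=win&(P[...,2]>53)&(P[...,2]<66)&(v<190);print(e.sum(),"ear cloud",P[e].mean(0))
# ear circle centres (px, from picture), cast on plane
for n,x,y,h in(("bent",558,50,59),("r",637,96,46),("l",499,163,46),("b",578,206,46)):
    p=ray(t,130+x/4-.4,160+(y+40)/4-.4,h);d=p-mid;print(n,p,d[:2],np.degrees(np.arctan2(d[1],d[0])),np.hypot(*d[:2]))
hsv=cv2.cvtColor(t["img"],cv2.COLOR_BGR2HSV)
m=((hsv[...,0]<8)|(hsv[...,0]>172))&(hsv[...,1]>120)&(u>300)&(u<400)&(v>170)&(v<270)
f=m&(P[...,2]<14)&(P[...,2]>-5);w=m
print("tray",cv2.minAreaRect(P[w][:,:2].astype(np.float32)),cen(f,4),P[f][:,2].mean())
V=t["view"]
for q in [(578,222),(579,63)]: print(q)
E
```

```text
block [608.48284464 -79.70997077  86.        ] 85.57941753190636 165
((608.2364501953125, -79.64961242675781), (35.32334899902344, 35.28541564941406), 63.1656379699707)
60 ear cloud [662.42209786 -72.38576549  58.77723788]
bent [665.02006483 -72.52150574  59.        ] [56.53722019  7.18846503] 7.246032978776599 56.992379280716634
r [ 633.09217961 -130.76549242   46.        ] [ 24.60933498 -51.05552165] -64.26541098905714 56.67702937573681
l [583.66201741 -30.18568628  46.        ] [-24.82082723  49.52428449] 116.61934063148382 55.39610292087449
b [552.74849031 -87.61861715  46.        ] [-55.73435433  -7.90864637] -171.92370723080262 56.29267216769264
tray ((546.5089111328125, -218.8017578125), (195.55560302734375, 377.9222412109375), 2.8618083000183105) [ 550.60690042 -313.36432947    4.        ] 3.799651919656008
(578, 222)
(579, 63)
```

```bash
cat >> h.py <<'E'
from scipy.spatial.transform import Rotation as Ro
def go(s,p,yaw,n):
    R=Ro.from_euler("xyz",s["tcp_rot"],degrees=True);T=Ro.from_euler("xyz",[180,0,yaw],degrees=True)
    # n rows translation only in current axes, and a turn afterwards
    d=R.inv().apply(np.array(p)-s["tool_pos"]);print("total",d.round(1),"per row",(d/n).round(2),"turn",(R.inv()*T).as_rotvec().round(4))
E
python3 - <<'E'
from h import *
from bench import r
go(r.sense(),[664,-72,180],152.5,13)
E
```

```text
total [-633.5 -387.5   50.9] per row [-48.73 -29.81   3.91] turn [-0.0017 -0.0001  0.0491]
```

send_rows(increments=[[-48.7,-29.8,0,0,0,0],[-48.7,-29.8,0,0,0,0],[-48.7,-29.8,0,0,0,0],[-48.7,-29.8,0,0,0,0],[-48.7,-29.8,0,0,0,0]], grip=1, grip_force=40)

```text
time: 0.72
tool_pos: [410.1, 306.4, 231.0]
tcp_rot: [-180.0, -0.0, 155.3]
ft_force: [1.6, -0.9, -0.3]
finger_gap: -0.0
grip_force: 0.0
```

send_rows(increments=[[-48.7,-29.8,0,0,0,0],[-48.7,-29.8,0,0,0,0],[-48.7,-29.8,0,0,0,0],[-48.7,-29.8,10,0,0,0],[-48.7,-29.8,10,0,0,0]])

```text
time: 1.35
tool_pos: [569.3, 69.3, 210.9]
tcp_rot: [180.0, -0.0, 155.3]
ft_force: [0.2, 1.0, -0.2]
finger_gap: 0.0
grip_force: 0.0
```

send_rows(increments=[[-48.7,-29.8,10,0,0,0],[-48.7,-29.8,10,0,0,0],[-48.7,-29.8,10,0,0,0.049],[0,0,0,0,0,0],[0,0,0,0,0,0]])

```text
time: 1.98
tool_pos: [663.6, -71.1, 180.4]
tcp_rot: [-180.0, -0.1, 152.5]
ft_force: [-0.6, 0.4, -0.1]
finger_gap: -0.4
grip_force: 0.0
```

```bash
python3 - <<'E'
from h import *
from bench import r
s=r.sense();print(s["time"],s["tool_pos"],s["tcp_rot"],s["ft_force"],s["finger_gap"])
go(s,[664,-72,70],152.5,2)
E
```

```text
1.975 [663.55958008 -71.1262134  180.42175744] [-1.79993611e+02 -9.87110845e-02  1.52486914e+02] [-0.5870277   0.42830775 -0.10556655] -0.37233855487358086
total [ -1.   -0.6 110.4] per row [-0.49 -0.28 55.21] turn [-0.0001 -0.0017 -0.0002]
```

send_rows(increments=[[-1,-0.5,45,0,0,0],[0,0,45,0,0,0],[0,0,24,0,0,0],[0,0,0,0,0,0],[0,0,0,0,0,0]])

```text
time: 2.6
tool_pos: [665.7, -71.4, 69.5]
tcp_rot: [179.9, 0.1, 152.6]
ft_force: [-0.1, -0.5, 0.1]
finger_gap: 0.1
grip_force: 0.0
```

send_rows(increments=[[0,0,4,0,0,0],[0,0,4,0,0,0],[0,0,3,0,0,0],[0,0,3,0,0,0],[0,0,0,0,0,0]])

```text
time: 3.22
tool_pos: [664.4, -72.1, 52.8]
tcp_rot: [-180.0, -0.0, 152.5]
ft_force: [-0.8, 0.1, 1.1]
finger_gap: 0.1
grip_force: 0.1
```

```bash
python3 - <<'E'
from h import *
from bench import r
s=r.sense();print(s["time"],s["tool_pos"],s["ft_force"])
d=r.snapshot("scene");cv2.imwrite("pics/c.png",cv2.resize(d["img"][140:250,180:350],(680,440),interpolation=cv2.INTER_CUBIC))
E
```

```text
3.225 [664.36887389 -72.14362842  52.8028598 ] [-0.84090676  0.07160979  1.07742964]
```

View pics/c.png

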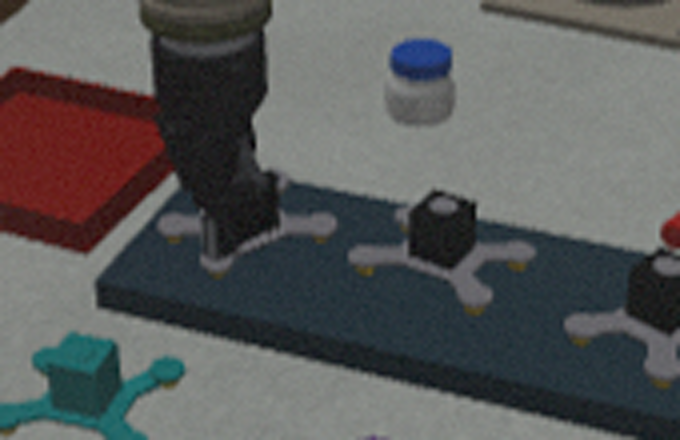

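The shut fingers are on the bent ear at about (215,255) in the crop, and the bracket is tilting under about 1 N. I'll press further.

send_rows(increments=[[0,0,2,0,0,0],[0,0,2,0,0,0],[0,0,2,0,0,0],[0,0,0.5,0,0,0],[0,0,0,0,0,0]])

```text
time: 3.9
tool_pos: [665.1, -72.1, 47.7]
tcp_rot: [180.0, 0.0, 152.5]
ft_force: [-1.6, 1.3, 5.1]
finger_gap: 0.1
grip_force: 3.0
```

send_rows(increments=[[0,0,0,0,0,0],[0,0,0,0,0,0]])

```text
time: 4.15
tool_pos: [665.0, -72.1, 47.7]
tcp_rot: [180.0, 0.0, 152.5]
ft_force: [-2.3, 0.6, 6.4]
finger_gap: 0.0
grip_force: 3.0
```

send_rows(increments=[[0,0,1,0,0,0],[0,0,0,0,0,0],[0,0,0,0,0,0],[0,0,0,0,0,0],[0,0,0,0,0,0]])

```text
time: 4.78
tool_pos: [665.2, -72.1, 47.4]
tcp_rot: [180.0, 0.1, 152.5]
ft_force: [-3.5, 0.3, 9.8]
finger_gap: 0.2
grip_force: 5.1
```

```bash
python3 - <<'E'
from h import *
from bench import r
d=r.snapshot("top");P=cloud(d)
v,u=np.mgrid[0:384,0:512];win=(u>250)&(u<298)&(v>170)&(v<225)
print(r.sense()["tool_pos"],r.sense()["ft_force"])
x=d["img"][160:255,230:315];cv2.imwrite("pics/d.png",cv2.resize(x,None,fx=6,fy=6,interpolation=cv2.INTER_CUBIC))
E
```

```text
[665.20326474 -72.14068786  47.4099602 ] [-3.61837543  0.83829034  9.61668165]
```

View pics/d.png

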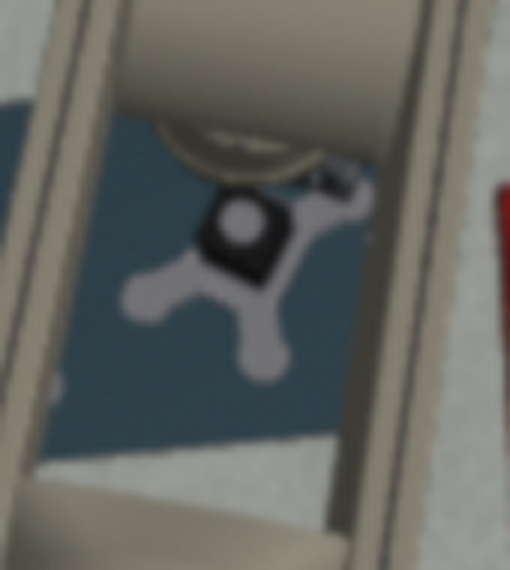

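The bracket has tipped onto the pressed ear: it stopped at 47.4 mm with about 10 N, so the foot is on the plate. I'll back off and re-measure.

send_rows(increments=[[0,0,-10,0,0,0],[0,0,-40,0,0,0],[0,0,-50,0,0,0],[50,-30,-20,0,0,0],[50,-30,0,0,0,0]])

```text
time: 5.45
tool_pos: [548.8, -79.6, 168.6]
tcp_rot: [179.9, 0.3, 152.5]
ft_force: [0.8, 0.0, 0.4]
finger_gap: -0.2
grip_force: 0.0
```

send_rows(increments=[[0,-62,0,0,0,0],[0,-62,0,0,0,0],[0,-62,0,0,0,0],[0,0,0,0,0,0],[0,0,0,0,0,0]], grip=-1)

```text
time: 6.08
tool_pos: [462.4, -244.1, 166.0]
tcp_rot: [180.0, 0.0, 152.4]
ft_force: [-0.1, -0.6, -0.0]
finger_gap: 85.3
grip_force: 0.0
```

```bash
python3 - <<'E'
from h import *
from bench import r
t=r.snapshot("top");P=cloud(t)
v,u=np.mgrid[0:384,0:512];win=(u>250)&(u<298)&(v>170)&(v<225)
b=win&(P[...,2]>78)&(P[...,2]<96);mid=ray(t,u[b].mean(),v[b].mean(),86)
print(mid,b.sum(),cv2.minAreaRect(P[b][:,:2].astype(np.float32)))
s=r.sense();print(s["time"],s["tool_pos"],s["finger_gap"])
go(s,[mid[0],mid[1],150],152.5,5)
cv2.imwrite("pics/e.png",cv2.resize(t["img"][150:280,230:410],None,fx=4,fy=4))
E
```

```text
[607.83257997 -80.00370265  86.        ] 163 ((608.2866821289062, -79.70906829833984), (35.15565872192383, 35.61068344116211), 63.42028045654297)
6.125 [ 462.75798414 -243.48989359  165.88137762] 85.09589972514392
total [-53.3 212.   16. ] per row [-10.66  42.39   3.19] turn [ 0.0004 -0.      0.0004]
```

View pics/e.png

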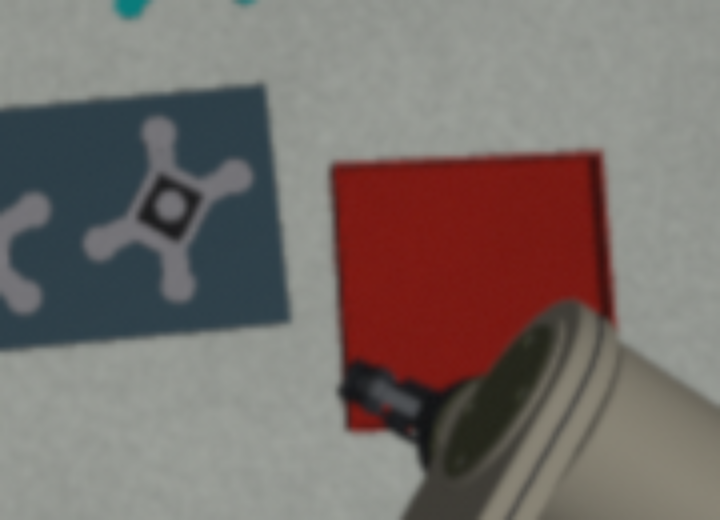

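The bracket is back at rest, with its block at crop pixel (170,206). Moving above it to grasp.

send_rows(increments=[[-13.3,53,0,0,0,0],[-13.3,53,0,0,0,0],[-13.3,53,0,0,0,0],[-13.3,53,16,0,0,0],[0,0,0,0,0,0]])

```text
time: 6.75
tool_pos: [608.3, -74.9, 147.4]
tcp_rot: [180.0, -0.2, 152.9]
ft_force: [-0.8, 0.2, 0.2]
finger_gap: 85.6
grip_force: 0.0
```

send_rows(increments=[[0,0,0,0,0,0],[0,0,0,0,0,0]])

```text
time: 7.0
tool_pos: [607.3, -81.0, 150.4]
tcp_rot: [-180.0, 0.0, 152.5]
ft_force: [0.1, -0.4, 0.7]
finger_gap: 85.0
grip_force: 0.0
```

```bash
python3 - <<'E'
from h import *
from bench import r
s=r.sense();print(s["time"],s["tool_pos"],s["finger_gap"])
go(s,[608.1,-79.8,52],152.7,4)
E
```

```text
7.0 [607.32236634 -80.98912296 150.36147664] 84.9526445054349
total [-0.1  1.4 98.4] per row [-2.000e-02  3.600e-01  2.459e+01] turn [-0.0001  0.0007 -0.0035]
```

send_rows(increments=[[0,1,30,0,0,0],[0,0,30,0,0,0],[0,0,25,0,0,0],[0,0,13,0,0,0],[0,0,0,0,0,0]])

```text
time: 7.62
tool_pos: [607.2, -80.3, 51.4]
tcp_rot: [-180.0, -0.1, 152.5]
ft_force: [0.3, -0.2, 0.2]
finger_gap: 85.6
grip_force: 0.0
```

send_rows(increments=[[0,0,0,0,0,0],[0,0,0,0,0,0],[0,0,0,0,0,0],[0,0,0,0,0,0],[0,0,0,0,0,0]], grip=1, grip_force=50)

```text
time: 8.25
tool_pos: [608.8, -79.6, 52.9]
tcp_rot: [180.0, 0.1, 152.5]
ft_force: [0.0, 1.9, 6.3]
finger_gap: 35.2
grip_force: 50.8
```

send_rows(increments=[[0,0,-10,0,0,0],[0,0,-25,0,0,0],[0,0,-30,0,0,0],[0,0,-15,0,0,0],[0,0,0,0,0,0]])

```text
time: 8.88
tool_pos: [608.7, -80.0, 133.0]
tcp_rot: [180.0, 0.1, 152.5]
ft_force: [0.2, 0.2, -3.3]
finger_gap: 35.4
grip_force: 50.3
```

```bash
python3 - <<'E'
from h import *
from bench import r
s=r.sense();print(s["time"],s["tool_pos"],s["finger_gap"],s["ft_force"])
go(s,[550.6,-314,125],152.7,6)
E
```

```text
8.875 [608.70551466 -79.99117359 133.02673233] 35.37269818382487 [ 0.16114357  0.18232582 -3.26536131]
total [ -56.5 -234.4    8. ] per row [ -9.41 -39.07   1.34] turn [ 0.0005  0.0023 -0.0033]
```

send_rows(increments=[[-9.4,-39,0,0,0,0],[-9.4,-39,0,0,0,0],[-9.4,-39,0,0,0,0],[-9.4,-39,0,0,0,0],[-9.4,-39,0,0,0,0]])

```text
time: 9.5
tool_pos: [558.2, -275.1, 129.6]
tcp_rot: [180.0, -0.2, 152.5]
ft_force: [0.6, 0.1, -1.9]
finger_gap: 35.5
grip_force: 50.6
```

send_rows(increments=[[-9.4,-39,0,0,0,0],[0,0,30,0,0,0],[0,0,30,0,0,0],[0,0,0,0,0,0],[0,0,0,0,0,0]])

```text
time: 10.12
tool_pos: [549.9, -313.2, 71.9]
tcp_rot: [180.0, -0.0, 152.5]
ft_force: [0.6, 0.2, -1.9]
finger_gap: 35.5
grip_force: 50.6
```

```bash
python3 - <<'E'
from h import *
from bench import r
s=r.sense();print(s["time"],s["tool_pos"],s["finger_gap"],s["ft_force"])
t=r.snapshot("scene")
cv2.imwrite("pics/f.png",cv2.resize(t["img"][110:230,120:300],None,fx=4,fy=4,interpolation=cv2.INTER_CUBIC))
E
```

```text
10.125 [ 549.91831896 -313.24534549   71.89405391] 35.52450333097357 [ 0.57088329  0.19290295 -1.85319876]
```

View pics/f.png

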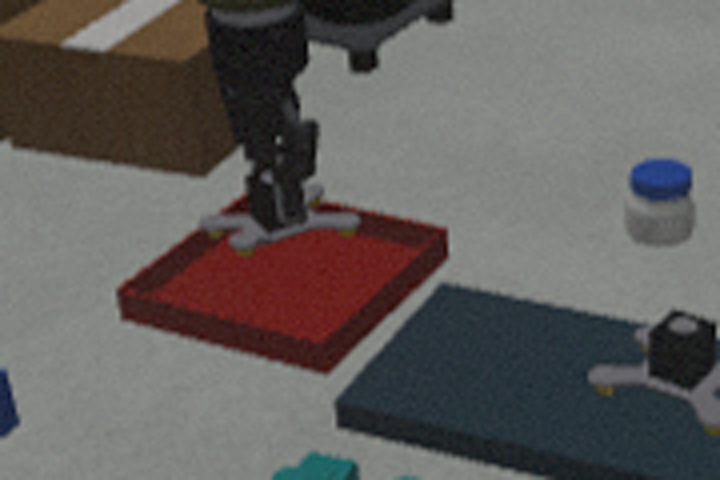

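The bracket is held level above the tray's middle, at crop pixel (280,215). Lowering now.

send_rows(increments=[[0,0,20,0,0,0],[0,0,14,0,0,0],[0,0,6,0,0,0],[0,0,3,0,0,0],[0,0,0,0,0,0]])

```text
time: 10.8
tool_pos: [550.0, -313.4, 28.7]
tcp_rot: [180.0, -0.0, 152.5]
ft_force: [-0.5, 0.1, -2.6]
finger_gap: 35.5
grip_force: 50.7
```

send_rows(increments=[[0,0,1,0,0,0],[0,0,1,0,0,0],[0,0,0,0,0,0],[0,0,0,0,0,0]])

```text
time: 11.3
tool_pos: [550.2, -313.6, 27.2]
tcp_rot: [-180.0, 0.0, 152.5]
ft_force: [0.6, -0.3, -1.0]
finger_gap: 35.6
grip_force: 50.9
```

send_rows(increments=[[0,0,0.5,0,0,0],[0,0,0,0,0,0],[0,0,0,0,0,0]])

```text
time: 11.68
tool_pos: [550.3, -313.6, 26.9]
tcp_rot: [-180.0, 0.0, 152.5]
ft_force: [-1.5, 0.8, 5.7]
finger_gap: 35.5
grip_force: 51.6
```

send_rows(increments=[[0,0,0,0,0,0],[0,0,0,0,0,0],[0,0,0,0,0,0],[0,0,0,0,0,0]], grip=-1)

```text
time: 12.18
tool_pos: [549.8, -313.3, 26.1]
tcp_rot: [180.0, -0.0, 152.5]
ft_force: [-0.1, 0.6, -0.7]
finger_gap: 85.1
grip_force: 0.0
```

send_rows(increments=[[0,0,-10,0,0,0],[0,0,-30,0,0,0],[0,0,-50,0,0,0],[0,0,-50,0,0,0],[50,0,0,0,0,0]])

```text
time: 12.8
tool_pos: [510.2, -293.5, 174.3]
tcp_rot: [-179.9, 0.8, 152.5]
ft_force: [-0.9, -0.7, -0.1]
finger_gap: 85.6
grip_force: 0.0
```

send_rows(increments=[[50,0,0,0,0,0],[50,0,0,0,0,0],[0,0,0,0,0,0],[0,0,0,0,0,0],[0,0,0,0,0,0]])

```text
time: 13.42
tool_pos: [418.1, -244.9, 167.3]
tcp_rot: [-180.0, 0.1, 152.5]
ft_force: [-0.9, -0.5, -0.6]
finger_gap: 85.6
grip_force: 0.0
```

```bash
python3 - <<'E'
from h import *
from bench import r
t=r.snapshot("scene");P=cloud(t);print(r.sense()["tool_pos"])
cv2.imwrite("pics/g.png",cv2.resize(t["img"][110:250,120:390],None,fx=2.9,fy=2.9,interpolation=cv2.INTER_CUBIC))
E
```

```text
[ 417.9760067  -244.83420567  166.9852925 ]
```

View pics/g.png

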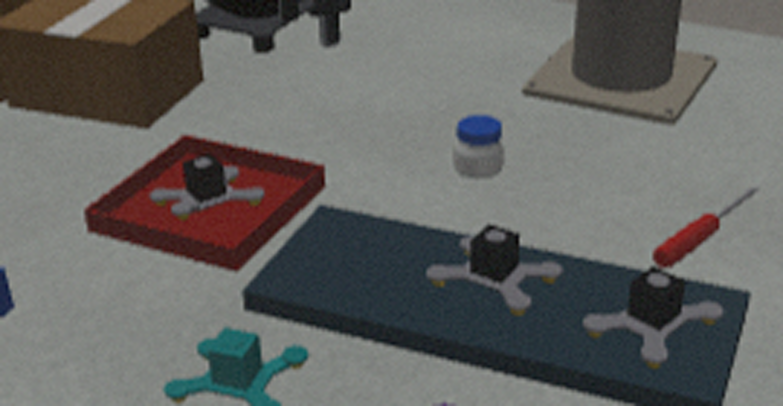

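The warped bracket stands upright in the tray at crop pixel (205,185). Both sound brackets are where they were, and the arm is clear of everything.

```bash
python3 -c "
from bench import r
print(r.hand_in())"
```

```text
the job is handed in; nothing more can be done
None
```

I pressed the warped bracket's raised corner down to the plate and held it there, then stood the bracket on its feet in the scrap tray with the sound brackets untouched; the job is handed in at about 13.5 s, though the hand-in returned no verdict.

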